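# Stow the chocolate block and bolt the drawer

## Robot

A 7-joint arm with a two-finger parallel gripper is mounted at the origin on the work surface. World frame = base frame: x ahead of the robot, y to its left, z up, the work surface at z = 0. Lengths are in m, angles in rad, forces in N, time in s.
With the tool pointing down it reaches from about 0.425 to 0.925 m from the base axis. Payload 6.8 kg.
Tool frame: the origin (TCP) lies on the centre line of the jaws, within the pads' length; the fingertips stand 11 mm ahead of it and the grasp point (between the pads) lies 8 mm behind it (r.finger_overhang is the distance from the TCP to the fingertips, in m); z points along the fingers, y is the direction in which the jaws open and shut (so a half turn about z gives the same grasp; the last joint's range is limited). The gripper opens to 88 mm and grips with 3 to 60 N. Pads are 20 mm wide; open, the fingers measure 115 mm over their backs; the gripper's body (75 mm by 178 mm) begins 61 mm behind the grasp point.
Start: joints at [-1.398, 0.477, 0.022, 1.555, -0.011, 1.109, -0.083], TCP at [0.187, 0.649, 0.207] pointing down, gripper open.
Joint ranges: [-2.96, 2.96], [-0.34, 2.1], [-1.41, 1.46], [0.24, 2.44], [-1.37, 4.51], [0.17, 1.92], [-2.96, 2.96]. Speed limits (rad/s): [2.39, 2.39, 3.14, 3.14, 3.14, 3.14, 3.14].

## Interface

Orientations are given as a rotation vector (axis times angle).
In Python, from bench import r, get_image, camera_model, workorder gives the robot as it stands. The module is installed in compiled form; this text tells all that it offers.
- The arm moves only by the tool apply_moves, never from a script. Its argument "plan" is a list of rows, each a list of 7 numbers: the finger opening in mm, from 0 to 87.8, then the shift along the world's x, y, z in units of 30 mm (1.0 is 30 mm), then the turn, a rotation vector about the world's x, y, z in units of 8 degrees (1.0 is 8 degrees). In form: [[grip, tx, ty, tz, rx, ry, rz], ...]. A call has exactly 8 rows; each row shifts and turns the commanded pose from where the row before left it; what a row does not reach is not made up. A row lasts 1/8 s, in which the tool goes at most 62.5 mm and 10.7 degrees, less where a joint would pass 70% of its speed; a pose out of reach is approached as far as the arm can. A call is refused whole if a number of a shift passes 1 or a number of a turn 1, either way. A call with a gripper value outside its range is refused whole. The fingers move at their own pace and stop on an object; "newtons" is the grip in N (left out, the last holds). Time passes only in rows, so rows that do not move let the fingers close, or fill a call up. It gives the time, the measured TCP pose, the force and the opening at its end, in the units of the state.
- r.get_state(): the state, without advancing time (a new reading comes with each control period).
- get_image(name): name is "scene" or "top" or "wrist"; returns the picture (420x560x3 uint8, blue, green, red); there is no depth.
- camera_model(name): a dict with "vertical_fov" (degrees; the focal length in pixels is half the picture's height over the tangent of half this angle, whatever the lens; pixels are square), "cx", "cy" (the principal point, pixels), "extrinsics" (4x4, takes a point from world to camera coordinates); the wrist camera has in their place "hand_eye" (4x4, takes a point from camera to tool coordinates, whose origin is the TCP and whose axes are the flange's). Camera axes: x right, y down, z forward; pixel columns grow to the right and rows downward; lengths in m; the calibration is good to about 2 mm. The wrist camera is an equidistant fisheye: a pixel r from the principal point sees the ray r / f radians off the axis. A picture is of the moment at which its call begins: read the wrist's pose just before it. camera_model takes no time and is no camera call.
- workorder.finish_job(): hands the job in, once; it reports no verdict.
The state is a dict: "clock": time; "joint_positions": joint angles; "qd": joint speeds; "joint_efforts": joint torques, N m; "ee_pos": TCP position; "eef_rot": TCP orientation; "contact_force": force on the tool from outside, world axes, zero at the start; "ft_torque": the same for the moment, N m; "grip_width": opening from 0.0 (shut) to 1.0 (fully open).
Only numpy, scipy, OpenCV 4.12 (cv2) and the standard library are available. Lean on these libraries where they do the work, as an engineer would, in place of code of your own. Each camera call takes 0.05 s, during which the arm holds its last target.

## Task

Lay the long single-row chocolate block flat in the open drawer of the low steel drawer unit, gently and without dropping it, then push the drawer fully shut and bolt it: lift the barrel bolt's handle out of its notch, slide the bolt across through the keeper on the drawer front, and let the handle drop fully down into the other notch. Do not disturb the square tablet or the wooden egg lying near the block.

Things in the scene. Friction and masses are not known exactly. Their poses are not given: they have to be found in the camera images.
- block: the long chocolate block to stow: dark brown, 130 long (its x axis) x 50 wide (y) x 30 mm high, one row of five segments, about 0.24 kg, lying flat on the table; origin at the centre of its underside, z up. The square 90 x 90 x 16 mm tablet is another thing and stays
- cabinet: low steel drawer unit, fixed, 400 wide x 250 deep x 125 mm high. Origin on the table, under the middle of its front face; x points into the unit, away from the robot (front face at x = 0), y to the left as the robot sees it, z up. The drawer fills the left part (y -13 to 179 mm); the bolt is on the right part of the front face
- drawer (a joint): how far the drawer is pulled out towards the robot (-x of the cabinet), m: 0 fully shut, 0.16 fully open; it stays where it is left, pushing it takes some 2 to 5 N
- drawer_in (a point): point on the drawer's inner floor, 42 mm above the table, midway between the side walls (178 mm apart along y, 27 mm high), 68 mm behind the drawer front's inner side; moves with the drawer, axes as the cabinet's. Open to the sky for 65 to 80 mm either way along x as it starts. The 12 mm thick drawer front rises to 113 mm above the table. The block fits with its length along y
- drawer_lip (a point): middle of the front face of the pull lip at the top of the drawer front, 100 mm above the table; the lip is 90 wide x 14 high x 20 mm deep, standing out from the drawer front; a place to push the drawer shut (along the cabinet's +x). Moves with the drawer
- notch (a point): middle of the left notch, level with the bolt's rod, where the handle must end. A plate 6 mm thick, parallel to the cabinet's front and 50 mm before it, has two notches 18 mm wide, open upwards, 60 mm apart along y; the handle starts in the right one. The plate's upper edge is 100 mm above the table. The bolt's rod lies along y, 20 mm before the cabinet's front, 90 mm above the table
- bolt (a joint): position of the bolt along the cabinet's y, m: 0 drawn back, handle centred in the right notch; 0.06 bolted, handle centred in the left notch, rod tip through the keeper; end stops at -0.003 and 0.063. Slides with 1 to 2 N and stays where it is left. If it is shot while the drawer is open, the rod blocks the drawer
- bolt_handle (a joint): angle of the bolt handle about the bolt's rod, rad: 0 lying level in a notch, pointing to the robot (cabinet's -x); grows as the handle is lifted, stop at 1.25. Above 0.75 it is clear of the notched plate and the bolt can slide. It falls by its own weight when let go
- bolt_grip (a point): middle of the handle's black cylindrical grip, 18 mm in diameter and 42 mm long along the handle, 73 mm from the rod's axis (so 93 mm before the cabinet's front and 90 mm above the table while the handle lies level); moves with the handle. Between grip and rod the handle is a 10 mm bar
- tablet: square chocolate tablet, 90 x 90 x 16 mm, three by three segments; origin under its centre; stays where it is
- egg_a: wooden egg former near the block, standing, 101 mm high, 70 mm at its widest; origin under its foot; stays where it is

How it is judged:
On the way, in this order (a step that is already met when the one before it is completed fails the run):
1. the block lies flat in the drawer, at rest and let go, while the bolt is still drawn back (z of block in the frame of drawer_in between -0.004 and 0.006 m and y of block in the frame of drawer_in between -0.07 and 0.07 m and x of block in the frame of drawer_in between -0.06 and 0.12 m and angle between block's own z axis and vertical below 0.1 rad and linear speed of block below 0.03 m/s and contact force between the fingers and block below 0.1 N and value of joint bolt below 0.015 m), for 0.2 s.
2. the drawer is fully shut, with the bolt still drawn back (value of joint drawer below 0.006 m and value of joint bolt below 0.015 m), for 0.1 s.
3. the handle is lifted out of its notch and the bolt is part way across (value of joint bolt_handle above 0.45 rad and value of joint bolt above 0.02 m).
At the end, for the whole second after the job is handed in: The drawer is shut to within 8 mm, the block lies flat on the drawer's floor inside it (tilt under 0.1 rad) and at rest, the bolt has slid to the left notch (joint above 53 mm) and its handle lies down in that notch (angle under 0.1 rad) (value of joint drawer below 0.008 m and value of joint bolt above 0.053 m and value of joint bolt_handle below 0.1 rad and z of block in the frame of drawer_in between -0.004 and 0.006 m and y of block in the frame of drawer_in between -0.07 and 0.07 m and x of block in the frame of drawer_in between -0.06 and 0.12 m and angle between block's own z axis and vertical below 0.1 rad and linear speed of block below 0.03 m/s); the robot touches nothing.
It fails at once if the block is dropped: it falls free of the fingers faster than 0.6 m/s (from about 2 cm or more) (contact force between the fingers and block below 0.1 N and linear speed of block above 0.6 m/s and z of block in the frame of drawer_in above 0.001 m).
It fails at once if the tablet or the egg near the block is moved by more than 30 mm (distance of any of tablet, egg_a from where it was at the start of the episode above 0.03 m).
It also fails if it takes over 69 s, if anything falls off the work surface, if the arm or the gripper's body presses on something with over 40 N, if the wrist force passes 120 N, or if a joint passes its speed limit or range.

## Working session

There is one attempt and no reset: what is moved stays moved. The work goes in short steps, Python scripts to look and compute and a tool call to move; the robot and the scene stay as the last step left them, time stands still between calls to the robot, and variables do not carry over. Pictures are saved under pics/ and viewed, and the job is handed in when it is done.

Besides the shell and the picture viewer there is one more tool, called after "Request:" as name([rows], argument=value, ...), one row to a line, values as JSON. apply_moves: Moves the arm, as the interface text tells. Its arguments: {"type":"object","properties":{"plan":{"type":"array","items":{"type":"array","items":{"type":"number"}}},"newtons":{"type":"number"}},"required":["plan"]}

```bash
mkdir -p pics; ls
cat > h.py <<'E'
import numpy as np, cv2
from bench import r, get_image, camera_model, workorder
from scipy.spatial.transform import Rotation as R
def K(n):
    m=camera_model(n); f=210/np.tan(np.radians(m["vertical_fov"])/2); return m,f
def ray(n,u,v,st=None):
    m,f=K(n); a=np.array([u-m["cx"],v-m["cy"]])
    if n=="wrist":
        rr=np.linalg.norm(a); th=rr/f
        d=np.array([*(a/max(rr,1e-9)*np.sin(th)),np.cos(th)])
        H=np.array(m["hand_eye"]); Rt=R.from_rotvec(st["eef_rot"]).as_matrix()
        return Rt@H[:3,3]+np.array(st["ee_pos"]), Rt@H[:3,:3]@d
    E=np.array(m["extrinsics"]); d=np.array([a[0]/f,a[1]/f,1])
    return -E[:3,:3].T@E[:3,3], E[:3,:3].T@d
def onz(n,u,v,z,st=None):
    o,d=ray(n,u,v,st); return o+d*(z-o[2])/d[2]
def proj(n,p):
    m,f=K(n);E=np.array(m["extrinsics"]);c=E[:3,:3]@np.array(p)+E[:3,3]
    return f*c[0]/c[2]+m["cx"],f*c[1]/c[2]+m["cy"]
E
python3 - <<'E'
from h import *
s=r.get_state(); print({k:np.round(v,3) for k,v in s.items()})
for n in("scene","top","wrist"):
    cv2.imwrite(f"pics/{n}0.png",get_image(n)); print(n,camera_model(n))
E
```

```text
pics
{'clock': np.float64(0.0), 'joint_positions': array([-1.398,  0.478,  0.022,  1.556, -0.012,  1.109, -0.083]), 'qd': array([-0.002,  0.   ,  0.001, -0.001, -0.001,  0.   ,  0.   ]), 'joint_efforts': array([-0.0000e+00, -5.8286e+01,  1.5350e+00, -2.7260e+01, -5.4000e-02,
        1.7000e-02,  0.0000e+00]), 'ee_pos': array([0.187, 0.648, 0.206]), 'eef_rot': array([-4.390e-01, -3.111e+00,  3.000e-03]), 'contact_force': array([0.002, 0.321, 0.514]), 'ft_torque': array([-0.022,  0.008, -0.008]), 'grip_width': np.float64(0.999)}
scene {'vertical_fov': 50.20682879106657, 'cx': 282.4322729422989, 'cy': 206.63488607312254, 'extrinsics': array([[-0.62112658,  0.78342536, -0.0211298 ,  0.3130654 ],
       [ 0.56136914,  0.4259358 , -0.70953744, -0.29175641],
       [-0.54686969, -0.45257418, -0.70435087,  1.49909038],
       [ 0.        ,  0.        ,  0.        ,  1.        ]])}
top {'vertical_fov': 47.70255853992944, 'cx': 274.5927506266884, 'cy': 209.0121957357699, 'extrinsics': array([[-0.0188885 , -0.9997312 , -0.01344467,  0.07723858],
       [-0.98239913,  0.02105708, -0.18560321,  0.5670675 ],
       [ 0.18583643,  0.00970226, -0.98253279,  0.97178365],
       [ 0.        ,  0.        ,  0.        ,  1.        ]])}
wrist {'vertical_fov': 65.70646984690485, 'cx': 282.90445504969176, 'cy': 211.4849288700496, 'hand_eye': array([[-1.60321632e-04, -9.53150222e-01, -3.02497321e-01,
         8.33673352e-02],
       [ 9.99999889e-01, -1.85462794e-05, -4.71555329e-04,
        -4.04997474e-04],
       [ 4.43852867e-04, -3.02497363e-01,  9.53150118e-01,
        -1.77144847e-01],
       [ 0.00000000e+00,  0.00000000e+00,  0.00000000e+00,
         1.00000000e+00]])}
```

View pics/scene0.png

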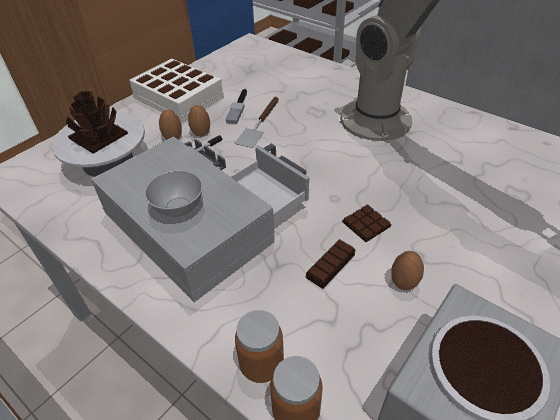

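View pics/top0.png

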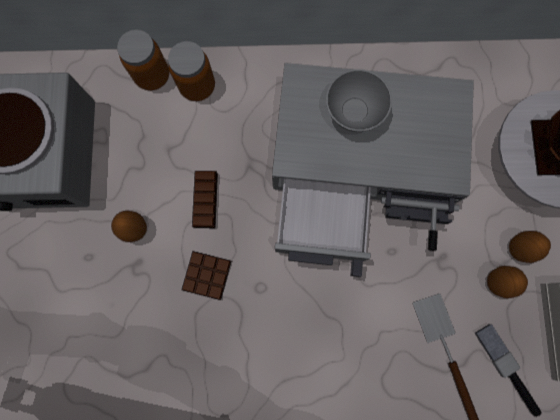

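View pics/wrist0.png

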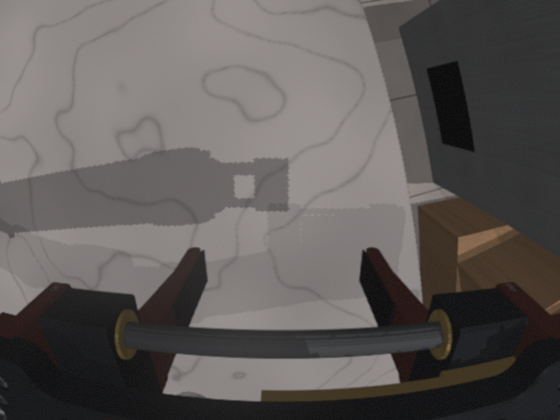

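The top view shows the block at about (205,199), the tablet at (207,275) and the egg at (129,226). The drawer unit is at x 275–472 with its drawer open, and the black bolt grip is near (433,240). Next I measure.

Run:
```python
from h import *
im=cv2.imread("pics/top0.png"); 
b=im.astype(int)
hsv=cv2.cvtColor(im,cv2.COLOR_BGR2HSV)
m=((hsv[...,1]>90)&(hsv[...,2]<110)).astype(np.uint8)
m=cv2.morphologyEx(m,cv2.MORPH_CLOSE,np.ones((5,5)))
cs,_=cv2.findContours(m,0,2)
for c in cs:
    if cv2.contourArea(c)<300: continue
    print("blob",cv2.contourArea(c),cv2.boundingRect(c))
    for z in (0.03,0.016,0.05):
        w=np.array([onz("top",*p,z)[:2] for p in c[:,0].astype(float)],np.float32)*1000
        print(z,cv2.minAreaRect(w))
# crops
cv2.imwrite("pics/c1.png",cv2.resize(im[50:290,260:480],None,fx=2.5,fy=2.5,interpolation=2)[:600])
cv2.imwrite("pics/c2.png",cv2.resize(im[150:310,100:260],None,fx=3.7,fy=3.7,interpolation=2)[:600])
```

```text
blob 428.5 (449, 362, 29, 58)
0.03 ((185.55860900878906, -312.260009765625), (118.68901062011719, 17.53961181640625), 16.908689498901367)
0.016 ((182.94631958007812, -317.2580871582031), (120.30055236816406, 17.777782440185547), 16.908723831176758)
0.05 ((189.2904510498047, -305.1199035644531), (116.38678741455078, 17.199417114257812), 16.908674240112305)
blob 959.5 (487, 266, 41, 32)
0.03 ((405.16888427734375, -426.8863525390625), (85.19368743896484, 65.43769073486328), 88.8656234741211)
0.016 ((405.5384521484375, -433.4408264160156), (86.35044860839844, 66.32617950439453), 88.86563873291016)
0.05 ((404.6409606933594, -417.52276611328125), (83.54126739501953, 64.16838073730469), 88.86575317382812)
blob 1481.5 (183, 252, 48, 47)
0.03 ((431.3153076171875, 216.36648559570312), (85.70684814453125, 84.7012939453125), 74.66140747070312)
0.016 ((432.039794921875, 218.54592895507812), (86.8705825805664, 85.85133361816406), 74.66145324707031)
0.05 ((430.2801513671875, 213.25296020507812), (84.04441833496094, 83.05836486816406), 74.66138458251953)
blob 975.5 (509, 231, 42, 32)
0.03 ((479.3654
[... 1331 characters left out ...]
28125)
blob 2511.0 (0, 93, 45, 73)
0.03 ((777.6762084960938, 643.5812377929688), (174.39791870117188, 101.50938415527344), 5.0898661613464355)
0.016 ((783.103515625, 651.5613403320312), (176.7657928466797, 102.88761901855469), 5.089848041534424)
0.05 ((769.9228515625, 632.1810913085938), (171.01516723632812, 99.54043579101562), 5.089850425720215)
blob 1935.0 (120, 40, 95, 61)
0.03 ((911.5677490234375, 311.2137451171875), (236.56568908691406, 121.77784729003906), 71.342529296875)
0.016 ((918.8130493164062, 314.68109130859375), (239.77767944335938, 123.43122863769531), 71.34256744384766)
0.05 ((901.2174072265625, 306.26055908203125), (231.97703552246094, 119.41569519042969), 71.34254455566406)
```

View pics/c1.png

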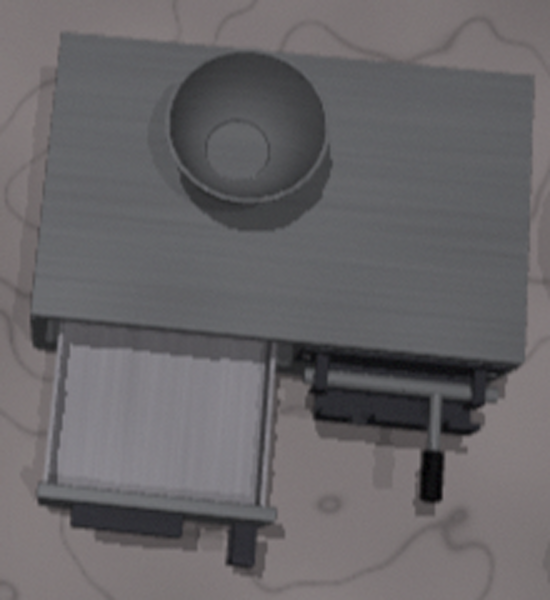

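View pics/c2.png

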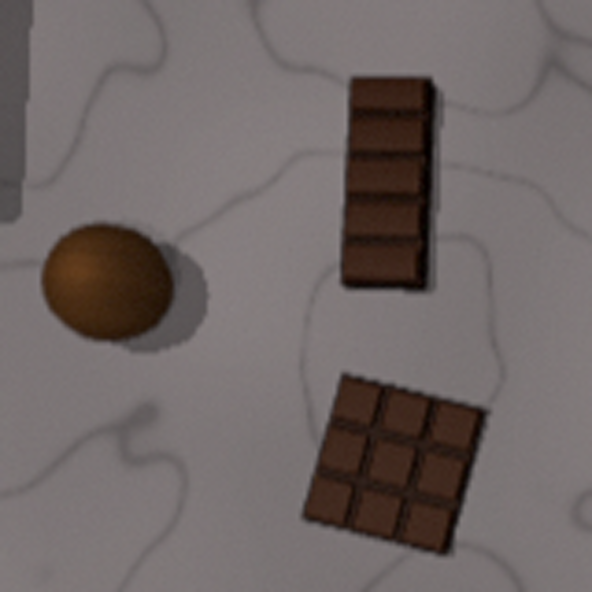

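Run:
```python
from h import *
P=lambda x,y:(260+x/2.5,50+y/2.5)
C=[onz("top",*P(*p),.125) for p in((62,32),(533,75),(522,365),(33,320))]
for c in C: print(np.round(c,4))
print([np.round(np.linalg.norm(C[i]-C[(i+1)%4]),4) for i in range(4)])
d=C[3]-C[2];print("y dir deg front",np.degrees(np.arctan2(d[1],d[0])))
d=C[0]-C[1];print("back",np.degrees(np.arctan2(d[1],d[0])))
d=C[0]-C[3];print("x dir",np.degrees(np.arctan2(d[1],d[0])))
d=C[1]-C[2];print("x dir",np.degrees(np.arctan2(d[1],d[0])))
print("front mid",(C[2]+C[3])/2)
print("grip",onz("top",*P(432,475),.099), "lip", onz("top",*P(127,525),.107),onz("top",*P(70,520),.107),onz("top",*P(183,535),.107))
print("drawer front top L,R",onz("top",*P(38,492),.113),onz("top",*P(275,517),.113))
s=cv2.imread("pics/scene0.png"); cv2.imwrite("pics/s1.png",cv2.resize(s[120:310,80:340],None,fx=3,fy=3,interpolation=2))
```

```text
[0.8713 0.0374 0.125 ]
[ 0.8219 -0.3575  0.125 ]
[ 0.5732 -0.3247  0.125 ]
[0.6192 0.0667 0.125 ]
[np.float64(0.3979), np.float64(0.2509), np.float64(0.3941), np.float64(0.2538)]
y dir deg front 83.30548344828061
back 82.87833119100848
x dir -6.635541257775589
x dir -7.4949118345623305
front mid [ 0.5961809  -0.12901616  0.125     ]
grip [ 0.48912797 -0.2541379   0.099     ] lip [ 0.45300706 -0.00523528  0.107     ] [0.45791583 0.04028553 0.107     ] [ 0.44414919 -0.04966243  0.107     ]
drawer front top L,R [0.48029603 0.06544948 0.113     ] [ 0.45653074 -0.12263526  0.113     ]
```

View pics/s1.png

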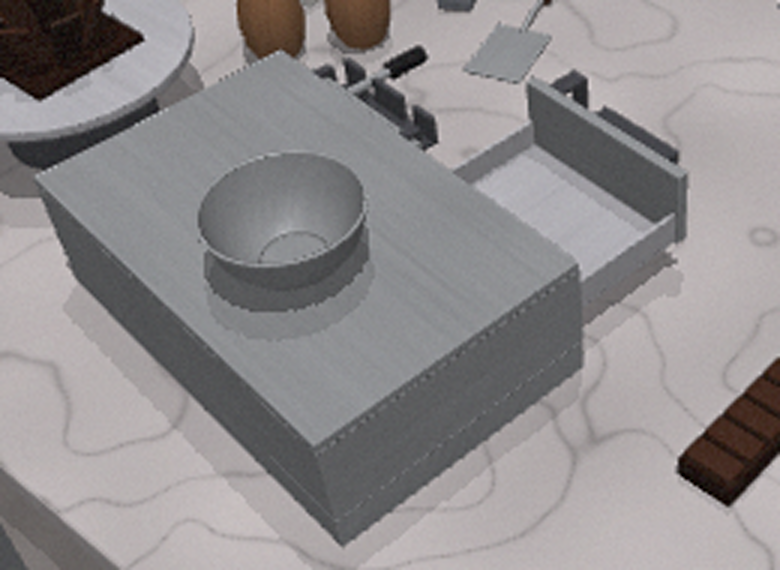

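Request:
apply_moves([
  [87.8, 0.86, -0.89, 0, 0, 0, 0.11],
  [87.8, 0.86, -0.89, 0, 0, 0, 0.11],
  [87.8, 0.86, -0.89, 0, 0, 0, 0.11],
  [87.8, 0.86, -0.89, 0, 0, 0, 0.11],
  [87.8, 0.86, -0.89, 0, 0, 0, 0.11],
  [87.8, 0.86, -0.89, 0, 0, 0, 0.11],
  [87.8, 0.86, -0.89, 0, 0, 0, 0.11],
  [87.8, 0.86, -0.89, 0, 0, 0, 0.11],
])

```text
clock: 1.15
ee_pos: [0.3941, 0.4339, 0.2064]
eef_rot: [-0.247, -3.132, 0.0]
contact_force: [-0.1, 0.1, -0.9]
grip_width: 0.999
```

Request:
apply_moves([
  [87.8, 0.86, -0.89, 0, 0, 0, 0.11],
  [87.8, 0.86, -0.89, 0, 0, 0, 0.11],
  [87.8, 0.86, -0.89, 0, 0, 0, 0.11],
  [87.8, 0.86, -0.89, 0, 0, 0, 0.11],
  [87.8, 0.86, -0.89, 0, 0, 0, 0.11],
  [87.8, 0.86, -0.89, 0, 0, 0, 0.11],
  [87.8, 0.86, -0.89, 0, 0, 0, 0.11],
  [87.8, 0.86, -0.89, 0, 0, 0, 0.11],
])

```text
clock: 2.15
ee_pos: [0.6004, 0.2204, 0.2063]
eef_rot: [-0.054, -3.141, 0.0]
contact_force: [-0.5, -0.5, 0.2]
grip_width: 1.002
```

Run:
```python
from h import *
s=r.get_state(); im=get_image("wrist"); cv2.imwrite("pics/w1.png",im)
hsv=cv2.cvtColor(im,cv2.COLOR_BGR2HSV)
m=((hsv[...,1]>90)&(hsv[...,2]<120)).astype(np.uint8); m=cv2.morphologyEx(m,cv2.MORPH_CLOSE,np.ones((7,7)))
for c in cv2.findContours(m,0,2)[0]:
    if cv2.contourArea(c)<800: continue
    w=np.array([onz("wrist",*p,.03,s)[:2] for p in c[:,0].astype(float)],np.float32)*1000
    print(cv2.boundingRect(c),cv2.minAreaRect(w))
```

```text
(115, 299, 54, 61) ((802.2938232421875, -9.459587097167969), (55.26531982421875, 156.29940795898438), 45.5688591003418)
(0, 294, 57, 71) ((814.8831787109375, -266.07330322265625), (152.9528045654297, 176.06195068359375), 70.99977111816406)
(262, 283, 298, 119) ((857.5196533203125, 471.0055236816406), (588.0723266601562, 211.4368896484375), 88.04444122314453)
(367, 249, 86, 111) ((784.3414306640625, 396.4471435546875), (253.16305541992188, 64.24476623535156), 46.254459381103516)
(397, 103, 68, 59) ((538.6784057617188, 394.68817138671875), (68.16590118408203, 89.39582061767578), 0.6976319551467896)
(245, 0, 79, 71) ((431.8710021972656, 222.05311584472656), (80.0804672241211, 75.62030029296875), 74.1419906616211)
```

View pics/w1.png

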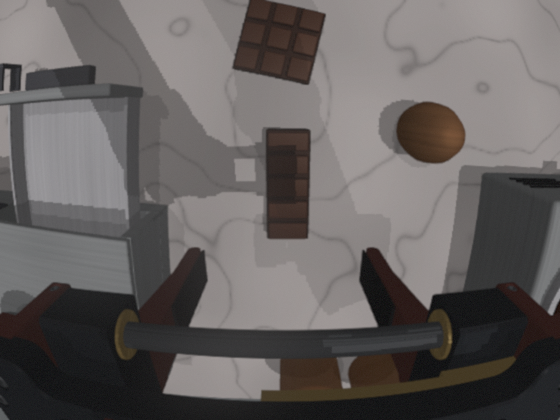

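Run:
```python
from h import *
s=r.get_state()
for p in((266,128),(309,128),(308,238),(268,238)): print(onz("wrist",*p,.03,s))
for p in((123,98),(140,89),(6,100)): print('front inner/outer',onz("wrist",*p,.113,s))
```

```text
[0.53802753 0.19781644 0.03      ]
[0.53977309 0.2441279  0.03      ]
[0.66695158 0.24038207 0.03      ]
[0.66508699 0.1933925  0.03      ]
front inner/outer [0.49560247 0.07631735 0.113     ]
front inner/outer [0.49008133 0.09401301 0.113     ]
front inner/outer [ 0.46860102 -0.08012253  0.113     ]
```

The wrist view shows the block between (266,128) and (308,238), which puts its centre at about (0.602, 0.219). That agrees with the top view, so I descend.

Request:
apply_moves([
  [87.8, 0.05, -0.03, -1, 0, 0, 0],
  [87.8, 0, 0, -1, 0, 0, 0],
  [87.8, 0, 0, -1, 0, 0, 0],
  [87.8, 0, 0, -1, 0, 0, 0],
  [87.8, 0, 0, -1, 0, 0, 0],
  [87.8, 0, 0, -0.6, 0, 0, 0],
  [87.8, 0, 0, -0.4, 0, 0, 0],
  [87.8, 0, 0, 0, 0, 0, 0],
], newtons=20)

```text
clock: 3.2
ee_pos: [0.6011, 0.2205, 0.0261]
eef_rot: [-0.055, -3.14, 0.001]
contact_force: [-0.3, -0.6, 0.6]
grip_width: 0.998
```

Request:
apply_moves([
  [40, 0, 0, 0, 0, 0, 0],
  [40, 0, 0, 0, 0, 0, 0],
  [40, 0, 0, 0, 0, 0, 0],
  [40, 0, 0, 0, 0, 0, 0],
  [40, 0, 0, 0, 0, 0, 0],
  [40, 0, 0, 0.2, 0, 0, 0],
  [40, 0, 0, 0.5, 0, 0, 0],
  [40, 0, 0, 0.5, 0, 0, 0],
], newtons=20)

```text
clock: 4.2
ee_pos: [0.6017, 0.2206, 0.064]
eef_rot: [0.055, 3.14, 0.001]
contact_force: [-0.0, -0.6, -0.1]
grip_width: 0.46
```

The opening of 0.46 (about 40 mm) and the missing weight suggest the block isn't held, so I look.

Run:
```python
from h import *
print(r.get_state()["grip_width"],r.get_state()["contact_force"])
a=get_image("wrist"); b=get_image("scene")
cv2.imwrite("pics/w2.png",a); cv2.imwrite("pics/s2.png",cv2.resize(b[130:330,250:480],None,fx=3,fy=3))
```

```text
0.45980435555768745 [-0.04774198 -0.60544454 -0.13541201]
```

View pics/w2.png

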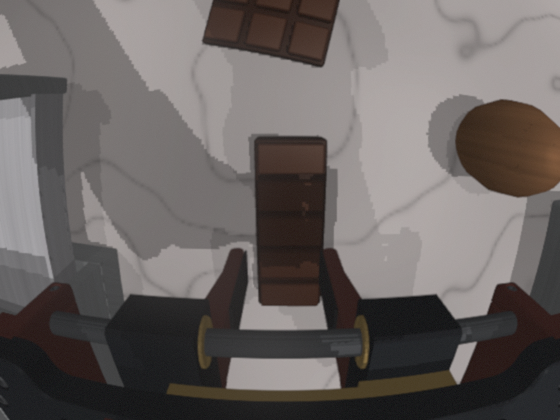

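View pics/s2.png

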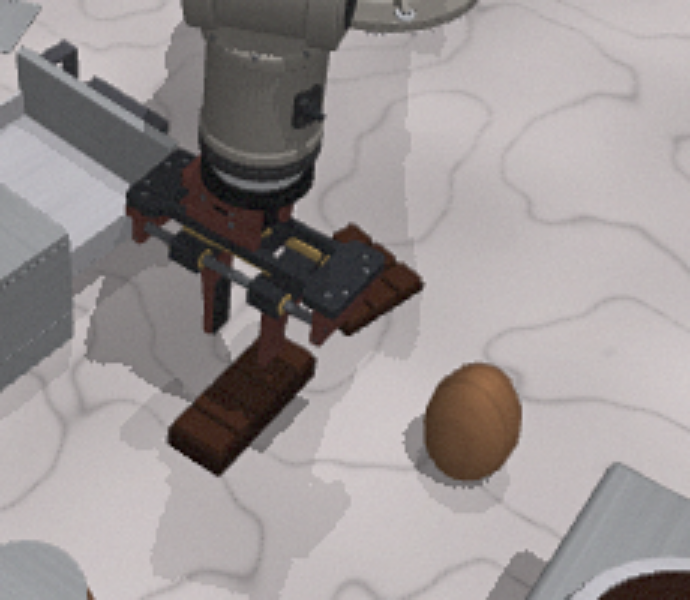

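Run:
```python
from h import *
s=r.get_state()
for z in(.03,.068):
    P=[onz("wrist",*p,z,s) for p in((257,137),(326,137),(322,304),(258,304))]
    print(z,np.round(P,3).tolist(),np.linalg.norm(P[0]-P[1]),np.linalg.norm(P[3]-P[0]))
print(s["joint_efforts"])
```

```text
0.03 [[0.536, 0.206, 0.03], [0.537, 0.251, 0.03], [0.664, 0.249, 0.03], [0.662, 0.199, 0.03]] 0.044963751447962365 0.12658657063551174
0.068 [[0.533, 0.209, 0.068], [0.534, 0.246, 0.068], [0.638, 0.244, 0.068], [0.636, 0.203, 0.068]] 0.03690928467896691 0.103910808632761
[-1.37761286e-01 -5.80565035e+01  3.61689962e+00 -2.14060324e+01
  1.25509640e-02  3.66612626e-01 -2.00874248e-02]
```

The block is still on the table at about y 0.226, so the lift began before the fingers had closed. I reopen, go down a little deeper and give them longer to close.

Request:
apply_moves([
  [87.8, 0, 0, 0.2, 0, 0, 0],
  [87.8, 0, 0.1, 0, 0, 0, 0],
  [87.8, 0, 0, 0, 0, 0, 0],
  [87.8, 0, 0, 0, 0, 0, 0],
  [87.8, 0, 0, 0, 0, 0, 0],
  [87.8, 0, 0, 0, 0, 0, 0],
  [87.8, 0, 0, 0, 0, 0, 0],
  [87.8, 0, 0, 0, 0, 0, 0],
])

```text
clock: 5.3
ee_pos: [0.6013, 0.2235, 0.0686]
eef_rot: [-0.055, -3.141, -0.0]
contact_force: [1.4, 0.4, 0.8]
grip_width: 1.001
```

Run:
```python
from h import *
s=r.get_state();a=get_image("wrist"); cv2.imwrite("pics/w3.png",a);print(s["ee_pos"],s["grip_width"])
```

```text
[0.60134953 0.22349519 0.06855706] 1.0008258086575497
```

View pics/w3.png

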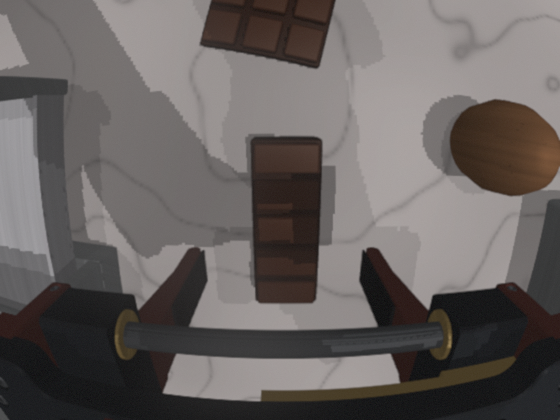

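The block (252–320) sits centred between the fingers (about 284). I go down and close.

Request:
apply_moves([
  [87.8, 0, 0.05, -0.8, 0, 0, 0],
  [87.8, 0, 0, -0.5, 0, 0, 0],
  [87.8, 0, 0, -0.25, 0, 0, 0],
  [87.8, 0, 0, 0, 0, 0, 0],
  [40, 0, 0, 0, 0, 0, 0],
  [40, 0, 0, 0, 0, 0, 0],
  [40, 0, 0, 0, 0, 0, 0],
  [40, 0, 0, 0, 0, 0, 0],
], newtons=25)

```text
clock: 6.35
ee_pos: [0.6014, 0.225, 0.0223]
eef_rot: [0.055, 3.141, 0.0]
contact_force: [0.8, 1.4, -0.1]
grip_width: 0.587
```

Request:
apply_moves([
  [40, 0, 0, 0, 0, 0, 0],
  [40, 0, 0, 0, 0, 0, 0],
  [40, 0, 0, 0, 0, 0, 0],
  [40, 0, 0, 0, 0, 0, 0],
  [40, 0, 0, 0, 0, 0, 0],
  [40, 0, 0, 0, 0, 0, 0],
  [40, 0, 0, 0, 0, 0, 0],
  [40, 0, 0, 0, 0, 0, 0],
])

```text
clock: 7.35
ee_pos: [0.6014, 0.225, 0.0221]
eef_rot: [0.055, 3.141, 0.0]
contact_force: [-0.4, -0.2, -0.6]
grip_width: 0.458
```

Request:
apply_moves([
  [10, 0, 0, 0, 0, 0, 0],
  [10, 0, 0, 0, 0, 0, 0],
  [10, 0, 0, 0, 0, 0, 0],
  [10, 0, 0, 0, 0, 0, 0],
  [10, 0, 0, 0, 0, 0, 0],
  [10, 0, 0, 0, 0, 0, 0],
  [10, 0, 0, 0, 0, 0, 0],
  [10, 0, 0, 0, 0, 0, 0],
])

```text
clock: 8.35
ee_pos: [0.6013, 0.225, 0.0221]
eef_rot: [-0.055, -3.141, -0.0]
contact_force: [-0.2, -0.6, -0.8]
grip_width: 0.114
```

Run:
```python
from h import *
s=r.get_state();a=get_image("wrist"); b=get_image("scene");cv2.imwrite("pics/w4.png",np.hstack([a,cv2.resize(b[180:300,300:420],(420,420))])[:, 160:960]);print(s["ee_pos"],s["grip_width"])
```

```text
[0.60134594 0.22496573 0.02207098] 0.11425126849386566
```

View pics/w4.png

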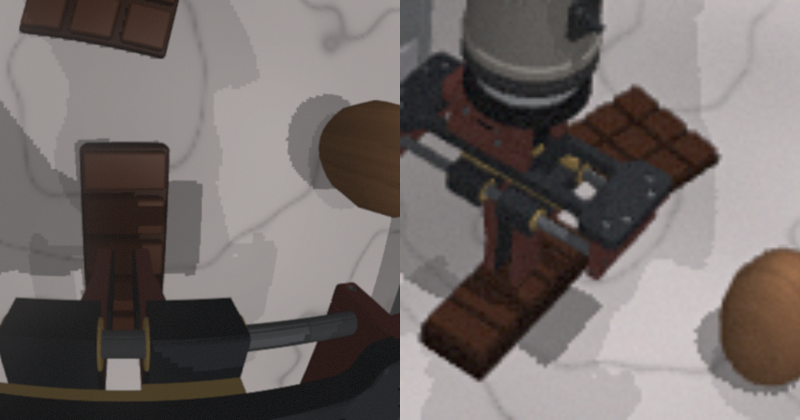

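Run:
```python
from h import *
print(r.finger_overhang, [x for x in dir(r) if not x.startswith('_')])
s=r.get_state();b=get_image("scene");t=get_image("top")
tip=np.array(s["ee_pos"])
for dz in(-.011,0,.008,.02): print(dz,proj("scene",tip+[0,0,dz]),proj("top",tip+[0,0,dz]))
cv2.imwrite("pics/s5.png",cv2.resize(b[200:320,280:400],(600,600),interpolation=2))
cv2.imwrite("pics/t5.png",cv2.resize(t[130:250,140:260],(600,600),interpolation=2))
```

```text
0.011 ['PlanningError', 'finger_overhang', 'get_state']
-0.011 (np.float64(331.2651297541042), np.float64(263.18286161252337)) (np.float64(204.25288052783912), np.float64(199.71730209654214))
0 (np.float64(331.5255319593973), np.float64(260.2762321793357)) (np.float64(203.47239670162259), np.float64(198.71151876173494))
0.008 (np.float64(331.71733553191086), np.float64(258.13530595856633)) (np.float64(202.89473929656782), np.float64(197.9671110344813))
0.02 (np.float64(332.00894250355094), np.float64(254.88036652463322)) (np.float64(202.0119499271023), np.float64(196.82948997671065))
```

View pics/s5.png

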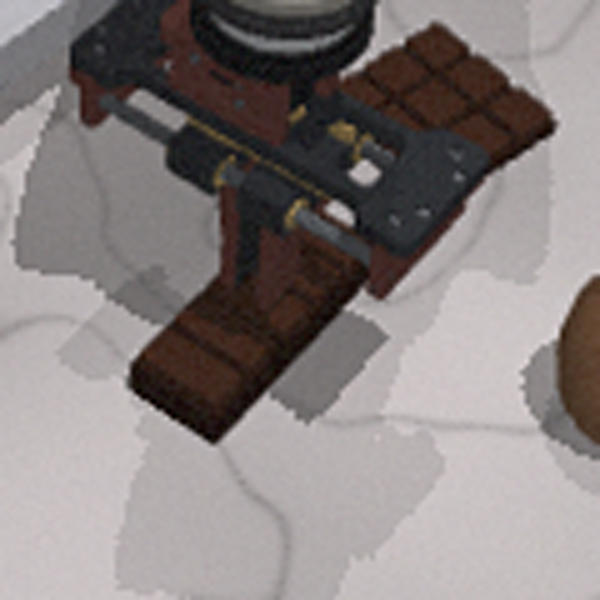

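View pics/t5.png

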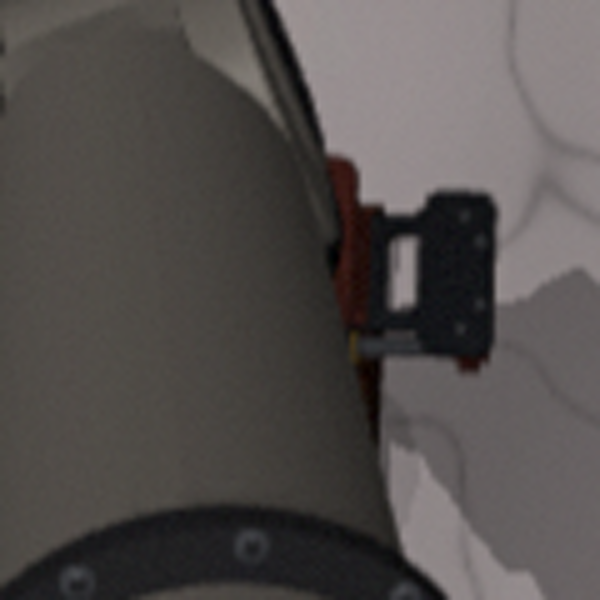

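Run:
```python
from h import *
m,f=K("wrist"); H=np.array(m["hand_eye"])
for t in([0,0,.011],[0,.044,.011],[.01,.044,.011],[.01,.044,-.03],[.01,0.005,.011],[.01,0.005,-.01]):
    c=np.linalg.inv(H)@np.array(t+[1]); c=c[:3]; th=np.arctan2(np.hypot(c[0],c[1]),c[2]); k=f*th/np.hypot(c[0],c[1])
    print(t,m["cx"]+k*c[0],m["cy"]+k*c[1], c)
```

```text
[0, 0, 0.011] 283.74388537222234 247.37334506881973 [0.00053024 0.0226694  0.20457699]
[0, 0.044, 0.011] 352.3375096851002 246.83220603990748 [0.04453023 0.02266964 0.20455297]
[0.01, 0.044, 0.011] 353.52484931456877 232.32085072164773 [0.04452863 0.01313778 0.20152913]
[0.01, 0.044, -0.03] 369.2023619602545 260.997371292021 [0.04450723 0.02553552 0.1624485 ]
[0.01, 0.005, 0.011] 291.8098304737956 232.6465505501125 [0.00552864 0.01313757 0.20155042]
[0.01, 0.005, -0.01] 292.747904383764 246.25054899632664 [0.00551768 0.01948763 0.18153351]
```

The wrist view puts the fingertips at about row 249, where the stated overhang predicts row 232. The fingers therefore seem to end about 22 mm short of the stated spot. I check by gently feeling for the block's top with the closed fingers.

Request:
apply_moves([
  [10, 0, 0, -0.04, 0, 0, 0],
  [10, 0, 0, -0.04, 0, 0, 0],
  [10, 0, 0, -0.04, 0, 0, 0],
  [10, 0, 0, -0.04, 0, 0, 0],
  [10, 0, 0, 0, 0, 0, 0],
  [10, 0, 0, 0, 0, 0, 0],
  [10, 0, 0, 0, 0, 0, 0],
  [10, 0, 0, 0, 0, 0, 0],
])

```text
clock: 9.55
ee_pos: [0.6014, 0.225, 0.0173]
eef_rot: [0.055, 3.141, 0.0]
contact_force: [0.6, -0.1, -0.9]
grip_width: 0.116
```

Request:
apply_moves([
  [10, 0, 0, -0.04, 0, 0, 0],
  [10, 0, 0, -0.04, 0, 0, 0],
  [10, 0, 0, -0.04, 0, 0, 0],
  [10, 0, 0, -0.04, 0, 0, 0],
  [10, 0, 0, 0, 0, 0, 0],
  [10, 0, 0, 0, 0, 0, 0],
  [10, 0, 0, 0, 0, 0, 0],
  [10, 0, 0, 0, 0, 0, 0],
])

```text
clock: 10.55
ee_pos: [0.6014, 0.225, 0.0143]
eef_rot: [-0.055, -3.141, -0.001]
contact_force: [-5.8, -1.9, 16.1]
grip_width: 0.113
```

Contact came at reported z≈0.0145, so the tips really sit about 15 mm above the reported TCP height. Before entering the drawer I need the gripper body's height relative to the tips.

Run:
```python
from h import *
# s5 taken at ee z .0221 ; red bracket lower corner (375,298), upper plate right corner (490,155), front-left bracket (92,125)
for nm,(a,b) in dict(rb=(375,298),rt=(485,160),rt2=(455,205)).items():
    o,d=ray("scene",280+a/5,200+b/5)
    for y in(.305,.314): print(nm,y,np.round(o+d*(y-o[1])/d[1],3))
for nm,(a,b) in dict(lb=(92,125)).items():
    o,d=ray("scene",280+a/5,200+b/5)
    for y in(.145,.136): print(nm,y,np.round(o+d*(y-o[1])/d[1],3))
```

```text
rb 0.305 [0.645 0.305 0.13 ]
rb 0.314 [0.664 0.314 0.156]
rt 0.305 [0.558 0.305 0.137]
rt 0.314 [0.58  0.314 0.163]
rt2 0.305 [0.581 0.305 0.129]
rt2 0.314 [0.603 0.314 0.155]
lb 0.145 [0.625 0.145 0.112]
lb 0.136 [0.613 0.136 0.096]
```

The lowest visible body point is about 83 mm above the tips (stated 80 mm), so the whole tool sits about 26 mm higher than reported. I'll use tip height = reported z + 15 mm. Now I raise, open and descend for the grasp.

Request:
apply_moves([
  [87.8, 0, 0, 1, 0, 0, 0],
  [87.8, 0, 0, 0, 0, 0, 0],
  [87.8, 0, 0, 0, 0, 0, 0],
  [87.8, 0, 0, 0, 0, 0, 0],
  [87.8, 0, 0, 0, 0, 0, 0],
  [87.8, 0, 0, 0, 0, 0, 0],
  [87.8, 0, 0, 0, 0, 0, 0],
  [87.8, 0, 0, -0.4, 0, 0, 0],
])

```text
clock: 11.55
ee_pos: [0.6022, 0.2253, 0.0309]
eef_rot: [0.055, 3.139, 0.002]
contact_force: [1.0, 0.1, 0.6]
grip_width: 0.978
```

Request:
apply_moves([
  [87.8, 0, 0, -0.5, 0, 0, 0],
  [87.8, 0, 0, -0.4, 0, 0, 0],
  [87.8, 0, 0, -0.18, 0, 0, 0],
  [40, 0, 0, 0, 0, 0, 0],
  [40, 0, 0, 0, 0, 0, 0],
  [40, 0, 0, 0, 0, 0, 0],
  [40, 0, 0, 0, 0, 0, 0],
  [40, 0, 0, 0, 0, 0, 0],
], newtons=25)

```text
clock: 12.55
ee_pos: [0.6016, 0.2251, -0.0016]
eef_rot: [0.055, 3.141, 0.001]
contact_force: [-0.0, 0.4, 1.3]
grip_width: 0.565
```

Request:
apply_moves([
  [40, 0, 0, 0, 0, 0, 0],
  [40, 0, 0, 0, 0, 0, 0],
  [40, 0, 0, 0, 0, 0, 0],
  [40, 0, 0, 0, 0, 0, 0],
  [40, 0, 0, 0.1, 0, 0, 0],
  [40, 0, 0, 0.2, 0, 0, 0],
  [40, 0, 0, 0, 0, 0, 0],
  [40, 0, 0, 0, 0, 0, 0],
])

```text
clock: 13.55
ee_pos: [0.6012, 0.2249, 0.0069]
eef_rot: [-0.055, -3.141, 0.0]
contact_force: [-0.3, -0.7, -1.7]
grip_width: 0.563
```

The block is gripped at an opening of 0.563 (49.5 mm) and its weight shows. I carry it up and over the drawer, turning −95°.

Request:
apply_moves([
  [40, 0, 0, 0.9, 0, 0, 0],
  [40, 0, 0, 0.9, 0, 0, 0],
  [40, 0, 0, 0.9, 0, 0, 0],
  [40, 0, -0.7, 0.9, 0, 0, -0.85],
  [40, 0, -0.7, 0.9, 0, 0, -0.85],
  [40, -0.2, -0.8, 0, 0, 0, -0.85],
  [40, -0.2, -0.8, 0, 0, 0, -0.85],
  [40, -0.2, -0.8, 0, 0, 0, -0.85],
])

```text
clock: 14.55
ee_pos: [0.5828, 0.1101, 0.1419]
eef_rot: [-0.977, -2.986, 0.0]
contact_force: [0.7, 0.1, -2.8]
grip_width: 0.564
```

Request:
apply_moves([
  [40, -0.17, -0.62, 0, 0, 0, -0.95],
  [40, -0.17, -0.62, 0, 0, 0, -0.95],
  [40, -0.17, -0.62, 0, 0, 0, -0.95],
  [40, -0.17, -0.62, 0, 0, 0, -0.95],
  [40, -0.17, -0.62, 0, 0, 0, -0.95],
  [40, -0.17, -0.62, 0, 0, 0, -0.95],
  [40, -0.17, -0.62, 0, 0, 0, -0.95],
  [40, -0.17, -0.62, 0, 0, 0, -0.95],
])

```text
clock: 15.55
ee_pos: [0.5421, -0.0383, 0.142]
eef_rot: [-2.354, -2.081, 0.0]
contact_force: [0.1, 0.2, -2.5]
grip_width: 0.568
```

Run:
```python
from h import *
s=r.get_state();a=get_image("wrist"); b=get_image("scene");t=get_image("top")
cv2.imwrite("pics/w6.png",a);cv2.imwrite("pics/s6.png",cv2.resize(b[80:280,160:360],(600,600)));cv2.imwrite("pics/t6.png",t)
M=R.from_rotvec(s["eef_rot"]).as_matrix();print(s["ee_pos"],s["grip_width"],s["contact_force"],"tool y deg",np.degrees(np.arctan2(M[1,1],M[0,1])))
```

```text
[ 0.5421034  -0.03827602  0.14197482] 0.56753692581938 [ 0.06505993  0.22889259 -2.46058835] tool y deg -7.047250974026409
```

View pics/w6.png

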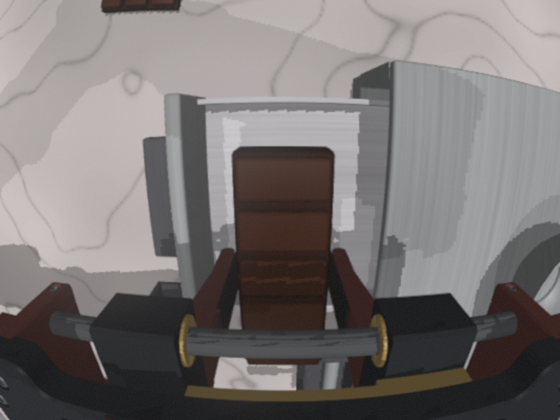

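View pics/s6.png

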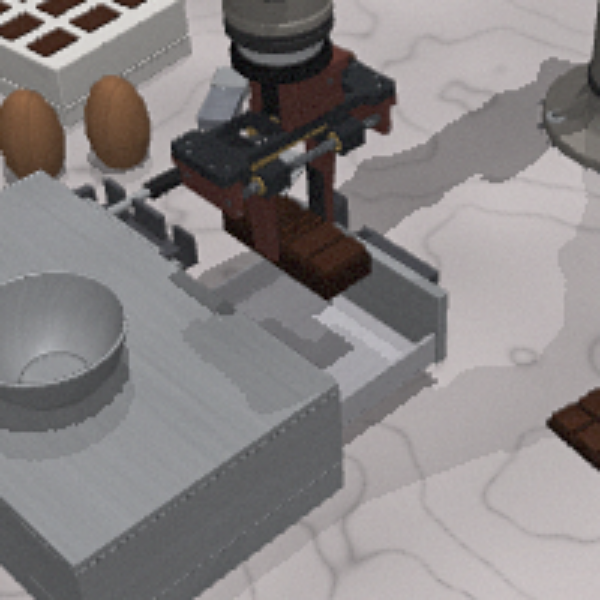

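View pics/t6.png

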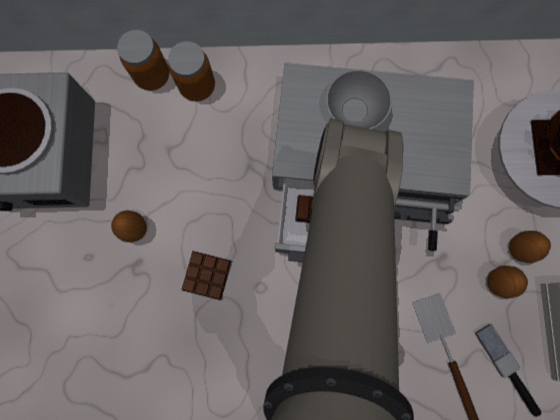

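Run:
```python
from h import *
x=np.array([.9925,-.1219,0]);y=np.array([.1219,.9925,0]);O=np.array([.5973,-.1293,0])
c=np.array([.5421,-.0383,.174])
for sx in(-.025,.025): print("exp left corners",proj("top",c+.065*y+sx*x), proj("scene",c+.065*y+sx*x))
t=cv2.imread("pics/t6.png");cv2.imwrite("pics/t6c.png",cv2.resize(t[160:280,260:380],(600,600),interpolation=2))
b=np.array([.5419,-.0389,.042])
for p in((-.068,.089),(-.068,-.089),(.066,.089)): print("drawer corners floor",proj("top",b+p[0]*x+p[1]*y))
for p in((-.068,.089),(-.068,-.089),(-.08,.096)): print("front top",proj("top",b+p[0]*x+p[1]*y+[0,0,.071]))
```

```text
exp left corners (np.float64(293.47481249584536), np.float64(219.27693494214927)) (np.float64(284.96876009827275), np.float64(161.68297283525118))
exp left corners (np.float64(295.9817706578554), np.float64(193.60030252770343)) (np.float64(269.8554415845831), np.float64(171.4075787037091))
drawer corners floor (np.float64(279.15157389318586), np.float64(247.97303974117457))
drawer corners floor (np.float64(361.9779526635309), np.float64(256.4237526415675))
drawer corners floor (np.float64(285.3203763270846), np.float64(187.56213958290758))
front top (np.float64(279.00929123140776), np.float64(244.25118740979855))
front top (np.float64(367.9441942131382), np.float64(253.30262269522387))
front top (np.float64(274.91696864856925), np.float64(249.846571529638))
```

View pics/t6c.png

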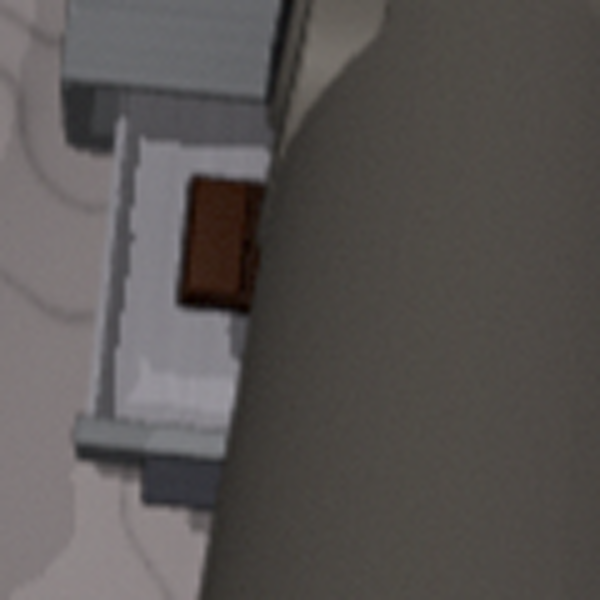

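The block is over the drawer, centred and clear all round. The top view agrees within about 4 mm, so I lower it, slowly at the end.

Request:
apply_moves([
  [40, 0, 0, -0.6, 0, 0, 0],
  [40, 0, 0, -0.6, 0, 0, 0],
  [40, 0, 0, -0.6, 0, 0, 0],
  [40, 0, 0, -0.6, 0, 0, 0],
  [40, 0, 0, -0.4, 0, 0, 0],
  [40, 0, 0, -0.3, 0, 0, 0],
  [40, 0, 0, 0, 0, 0, 0],
  [40, 0, 0, 0, 0, 0, 0],
])

```text
clock: 16.7
ee_pos: [0.543, -0.0379, 0.0495]
eef_rot: [2.349, 2.085, 0.001]
contact_force: [-0.0, 0.1, -2.8]
grip_width: 0.567
```

Request:
apply_moves([
  [40, 0, 0, -0.06, 0, 0, 0],
  [40, 0, 0, -0.06, 0, 0, 0],
  [40, 0, 0, -0.06, 0, 0, 0],
  [40, 0, 0, -0.04, 0, 0, 0],
  [40, 0, 0, -0.03, 0, 0, 0],
  [40, 0, 0, 0, 0, 0, 0],
  [40, 0, 0, 0, 0, 0, 0],
  [40, 0, 0, 0, 0, 0, 0],
])

```text
clock: 17.7
ee_pos: [0.5426, -0.0378, 0.0416]
eef_rot: [2.349, 2.086, 0.0]
contact_force: [1.0, 0.9, -2.2]
grip_width: 0.571
```

Request:
apply_moves([
  [40, 0, 0, -0.03, 0, 0, 0],
  [40, 0, 0, 0, 0, 0, 0],
  [40, 0, 0, -0.02, 0, 0, 0],
  [40, 0, 0, 0, 0, 0, 0],
  [40, 0, 0, -0.02, 0, 0, 0],
  [40, 0, 0, 0, 0, 0, 0],
  [40, 0, 0, 0, 0, 0, 0],
  [40, 0, 0, 0, 0, 0, 0],
])

```text
clock: 18.7
ee_pos: [0.5434, -0.0379, 0.0403]
eef_rot: [2.349, 2.085, 0.002]
contact_force: [-1.3, -0.2, 7.7]
grip_width: 0.568
```

The block is on the floor, with about 10 N of support. I release to 64 mm and rise.

Request:
apply_moves([
  [64, 0, 0, 0, 0, 0, 0],
  [64, 0, 0, 0, 0, 0, 0],
  [64, 0, 0, 0, 0, 0, 0],
  [64, 0, 0, 0, 0, 0, 0],
  [64, 0, 0, 0.3, 0, 0, 0],
  [64, 0, 0, 0.8, 0, 0, 0],
  [64, 0, 0, 1, 0, 0, 0],
  [64, 0, 0, 1, 0, 0, 0],
])

```text
clock: 19.7
ee_pos: [0.5425, -0.038, 0.1339]
eef_rot: [2.35, 2.085, 0.0]
contact_force: [0.7, 0.3, -0.4]
grip_width: 0.728
```

Run:
```python
from h import *
s=r.get_state();a=get_image("wrist");cv2.imwrite("pics/w7.png",a)
```

```text
(no output)
```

View pics/w7.png

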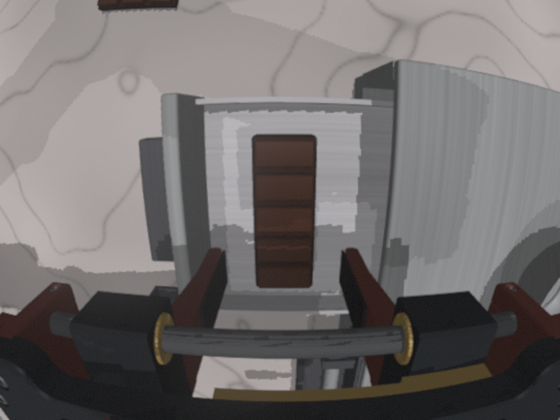

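The block lies flat and squarely in the drawer (252–316 × 135–287). I close the fingers, turn +90° and move out in front of the lip, tilting slightly for reach.

Request:
apply_moves([
  [0, -0.4, 0.1, 0.1, 0, 0, 1],
  [0, -0.4, 0.1, 0.1, 0, 0, 1],
  [0, -0.4, 0.1, 0, 0, 0, 1],
  [0, -0.4, 0.1, 0, 0, 0, 1],
  [0, -0.4, 0.1, 0, 0, 0, 1],
  [0, -0.4, 0.1, 0, 0, 0, 1],
  [0, -0.4, 0.1, 0, 0, 0, 1],
  [0, -0.4, 0.1, 0, 0, 0, 1],
])

```text
clock: 20.75
ee_pos: [0.4462, -0.0139, 0.1389]
eef_rot: [0.881, 3.015, 0.0]
contact_force: [0.4, -0.4, -0.7]
grip_width: 0.008
```

Request:
apply_moves([
  [0, -0.2, 0, 0, 0, 0, 1],
  [0, -0.2, 0, 0, 0, 0, 1],
  [0, -0.2, 0, 0, 0, 0, 1],
  [0, -0.2, 0, 0, 0, 0, 0.25],
  [0, -0.2, 0, 0, 0.12, 0.99, 0],
  [0, -0.2, 0, 0, 0.12, 0.99, 0],
  [0, -0.2, 0, 0, 0, 0, 0],
  [0, 0, 0, 0, 0, 0, 0],
])

```text
clock: 21.75
ee_pos: [0.4035, -0.014, 0.1383]
eef_rot: [-0.172, -2.859, -0.024]
contact_force: [-0.1, -0.4, 0.2]
grip_width: 0.002
```

```bash
cat >> h.py <<'E'
X=np.array([.9925,-.1219,0]);Y=np.array([.1219,.9925,0]);O=np.array([.5973,-.1293,0])
def cab(p): d=np.array(p)-O; return np.round([d@X,d@Y,d[2]],4)
def rep():
    s=r.get_state();M=R.from_rotvec(s["eef_rot"]).as_matrix()
    print("clk",s["clock"],"ee",np.round(s["ee_pos"],4),"cab",cab(s["ee_pos"]),"tip cab",cab(np.array(s["ee_pos"])-.015*M[:,2]),"zt",np.round(M[:,2],3),"ty",np.degrees(np.arctan2(M[1,1],M[0,1])),"q",np.round(s["joint_positions"],2),"F",np.round(s["contact_force"],1),s["grip_width"]); return s
E
python3 - <<'E'
from h import *
s=rep()
a=get_image("wrist");t=get_image("scene");cv2.imwrite("pics/w8.png",a);cv2.imwrite("pics/s8.png",cv2.resize(t[60:260,180:380],(600,600)))
E
```

```text
clk 21.75 ee [ 0.4035 -0.014   0.1383] cab [-0.2064  0.0908  0.1383] tip cab [-0.2023  0.0908  0.1527] zt [-0.272  0.033 -0.962] ty 83.11279593072958 q [-0.35  0.3   0.32  2.06 -0.15  1.07  1.52] F [-0.1 -0.4  0.2] 0.002071686962016944
```

View pics/w8.png

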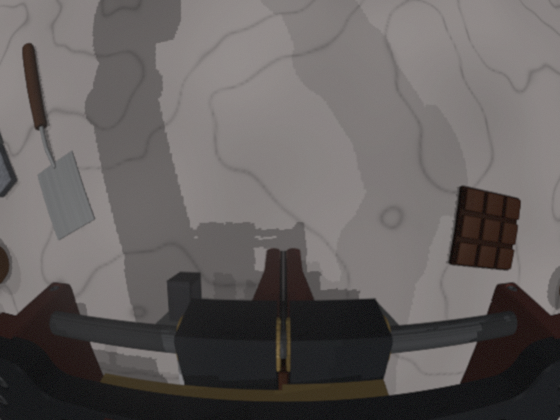

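View pics/s8.png

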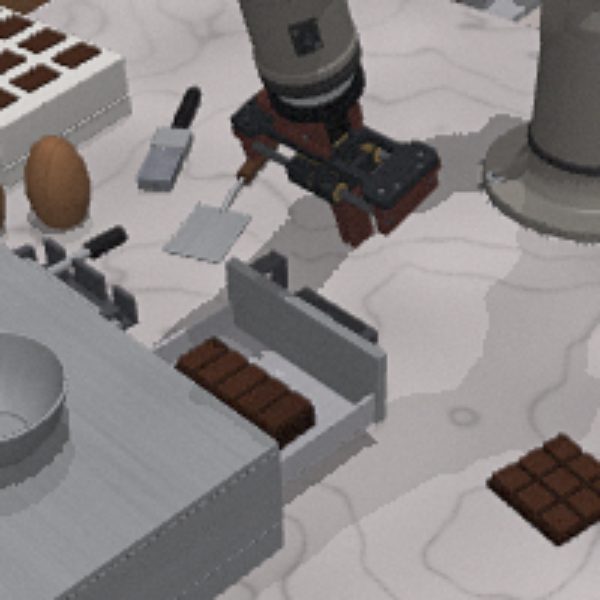

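The gripper is clear in front of the lip and the block is flat in the drawer. I lower in front of the lip, then push along the cabinet's +x.

Request:
apply_moves([
  [0, 0, 0, -0.6, 0, 0, 0],
  [0, 0, 0, -0.6, 0, 0, 0],
  [0, 0, 0, -0.6, 0, 0, 0],
  [0, 0, 0, -0.35, 0, 0, 0],
  [0, 0.2, -0.025, 0, 0, 0, 0],
  [0, 0.2, -0.025, 0, 0, 0, 0],
  [0, 0.2, -0.025, 0, 0, 0, 0],
  [0, 0.2, -0.025, 0, 0, 0, 0],
])

```text
clock: 22.85
ee_pos: [0.4285, -0.0167, 0.0743]
eef_rot: [-0.17, -2.857, -0.025]
contact_force: [-2.5, 0.9, 4.1]
grip_width: 0.005
```

Run:
```python
from h import *
s=rep()
t=get_image("scene");cv2.imwrite("pics/s9.png",cv2.resize(t[60:260,180:380],(600,600)))
```

```text
clk 22.85 ee [ 0.4285 -0.0167  0.0743] cab [-0.1813  0.0911  0.0743] tip cab [-0.1771  0.0912  0.0887] zt [-0.274  0.033 -0.961] ty 83.18311573441902 q [-0.31  0.44  0.3   2.05 -0.2   0.96  1.58] F [-2.5  0.9  4.1] 0.005206011321985759
```

View pics/s9.png

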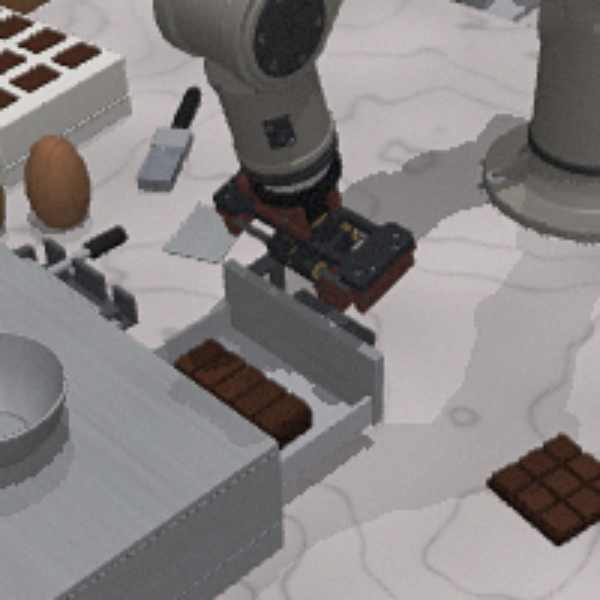

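Contact came where predicted. I push steadily.

Request:
apply_moves([
  [0, 0.25, -0.03, 0, 0, 0, 0],
  [0, 0.4, -0.05, 0, 0, 0, 0],
  [0, 0.5, -0.06, 0, 0, 0, 0],
  [0, 0.5, -0.06, 0, 0, 0, 0],
  [0, 0.5, -0.06, 0, 0, 0, 0],
  [0, 0.5, -0.06, 0, 0, 0, 0],
  [0, 0.5, -0.06, 0, 0, 0, 0],
  [0, 0.4, -0.05, 0, 0, 0, 0],
])

```text
clock: 23.9
ee_pos: [0.5361, -0.0301, 0.0738]
eef_rot: [-0.17, -2.859, -0.024]
contact_force: [-2.5, -0.9, 3.2]
grip_width: 0.005
```

Request:
apply_moves([
  [0, 0.3, -0.04, 0, 0, 0, 0],
  [0, 0.2, -0.03, 0, 0, 0, 0],
  [0, 0.15, -0.02, 0, 0, 0, 0],
  [0, 0.1, -0.01, 0, 0, 0, 0],
  [0, 0.1, -0.01, 0, 0, 0, 0],
  [0, 0.1, -0.01, 0, 0, 0, 0],
  [0, 0.1, -0.01, 0, 0, 0, 0],
  [0, 0, 0, 0, 0, 0, 0],
])

```text
clock: 24.9
ee_pos: [0.5671, -0.0337, 0.0739]
eef_rot: [-0.17, -2.859, -0.024]
contact_force: [-0.9, 1.0, -0.4]
grip_width: 0.01
```

Request:
apply_moves([
  [0, 0.08, -0.01, 0, 0, 0, 0],
  [0, 0.08, -0.01, 0, 0, 0, 0],
  [0, 0.06, -0.01, 0, 0, 0, 0],
  [0, 0.05, 0, 0, 0, 0, 0],
  [0, 0, 0, 0, 0, 0, 0],
  [0, 0, 0, 0, 0, 0, 0],
  [0, 0, 0, 0, 0, 0, 0],
  [0, 0, 0, 0, 0, 0, 0],
])

```text
clock: 25.9
ee_pos: [0.5692, -0.0339, 0.0739]
eef_rot: [-0.17, -2.847, -0.026]
contact_force: [-16.0, 1.3, 8.3]
grip_width: 0.006
```

Run:
```python
from h import *
s=rep()
t=get_image("scene");cv2.imwrite("pics/s10.png",cv2.resize(t[60:260,130:330],(600,600)))
```

```text
clk 25.9 ee [ 0.5692 -0.0339  0.0739] cab [-0.0396  0.0912  0.0739] tip cab [-0.0353  0.0912  0.0883] zt [-0.284  0.035 -0.958] ty 83.17128476160765 q [-0.24  0.64  0.31  1.7  -0.23  1.13  1.62] F [-16.    1.3   8.3] 0.005679754655183161
```

View pics/s10.png

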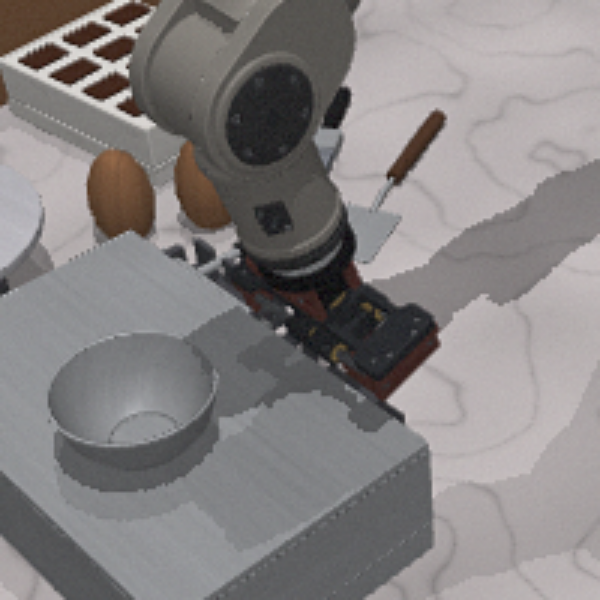

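The 16 N of resistance means the drawer has reached its stop. I retreat, rise, untilt and move over the bolt grip with the fingers partly open.

Request:
apply_moves([
  [0, -0.6, 0.07, 0, 0, 0, 0],
  [0, -0.9, 0.1, 0, 0, 0, 0],
  [0, -0.4, 0, 0.6, 0, 0, 0],
  [40, 0, 0, 1, 0, 0, 0],
  [40, 0, -0.5, 0.9, -0.12, -0.99, 0],
  [40, 0, -1, 0, -0.12, -0.99, 0],
  [40, 0, -1, 0, 0, 0, 0],
  [40, 0, -1, 0, 0, 0, 0],
])

```text
clock: 26.95
ee_pos: [0.5184, -0.135, 0.15]
eef_rot: [0.185, 3.133, 0.001]
contact_force: [-0.1, 0.3, -0.6]
grip_width: 0.449
```

Request:
apply_moves([
  [40, 0, -1, 0, 0, 0, 0],
  [40, 0, -1, 0, 0, 0, 0],
  [40, 0, -1, 0, 0, 0, 0],
  [40, 0, -0.5, 0, 0, 0, 0],
  [40, 0, 0, 0, 0, 0, 0],
  [40, 0, 0, 0, 0, 0, 0],
  [40, 0, 0, 0, 0, 0, 0],
  [40, 0, 0, 0, 0, 0, 0],
])

```text
clock: 27.95
ee_pos: [0.5179, -0.2386, 0.149]
eef_rot: [0.185, 3.136, 0.0]
contact_force: [0.3, -0.3, -0.7]
grip_width: 0.456
```

Run:
```python
from h import *
s=rep()
cv2.imwrite("pics/w11.png",get_image("wrist"))
t=get_image("scene");cv2.imwrite("pics/s11.png",cv2.resize(t[60:260,130:330],(600,600)))
t=get_image("top");cv2.imwrite("pics/t11.png",t)
```

```text
clk 27.95 ee [ 0.5179 -0.2386  0.149 ] cab [-0.0655 -0.1182  0.149 ] tip cab [-0.0655 -0.1182  0.164 ] zt [ 0.  0. -1.] ty 83.26068395787318 q [ 0.    0.39  0.41  1.89 -0.19  0.9   1.96] F [ 0.3 -0.3 -0.7] 0.45616039010319437
```

View pics/w11.png

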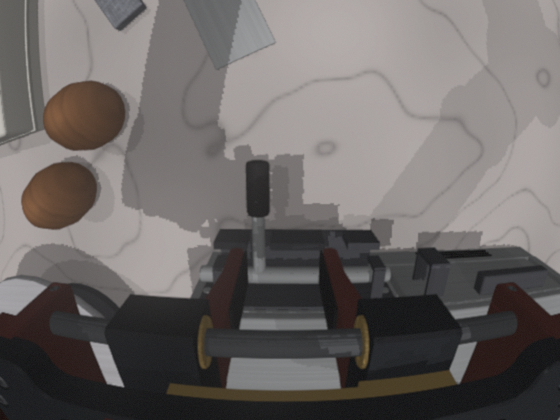

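View pics/s11.png

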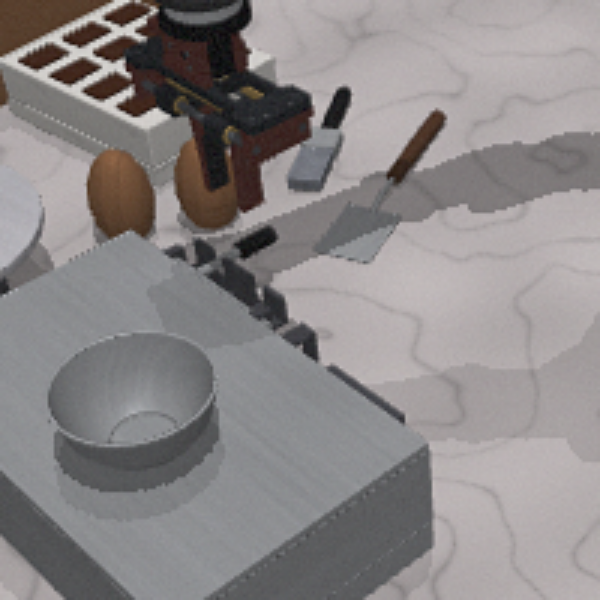

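View pics/t11.png

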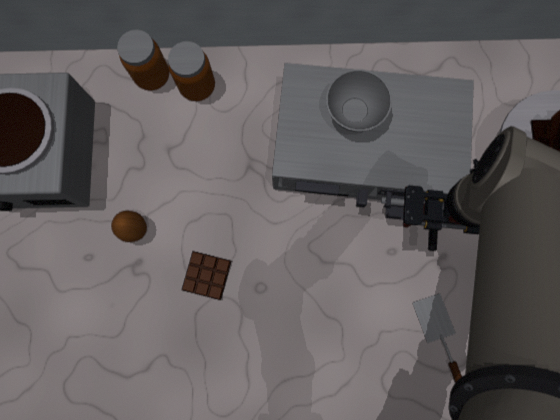

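The drawer is shut and the arm is over the bolt. The grip appears at (258,188), rows 162–215, to the −y side of the finger centre (about 284).

Run:
```python
from h import *
s=r.get_state()
for dz in(0,.026):
  s2=dict(s); s2["ee_pos"]=np.array(s["ee_pos"])+[0,0,dz]
  for p in((258,188),(258,163),(258,215),(258,238)):
    print(dz,p,cab(onz("wrist",*p,.09 if p[1]!=163 else .09,s2)))
  print('w',np.linalg.norm(onz("wrist",246,188,.09,s2)-onz("wrist",270,188,.09,s2)))
```

```text
0 (258, 188) [-0.0924 -0.1379  0.09  ]
0 (258, 163) [-0.1113 -0.1377  0.09  ]
0 (258, 215) [-0.0712 -0.1383  0.09  ]
0 (258, 238) [-0.0521 -0.1387  0.09  ]
w 0.018017352187474692
0.026 (258, 188) [-0.0862 -0.14    0.09  ]
0.026 (258, 163) [-0.1072 -0.1397  0.09  ]
0.026 (258, 215) [-0.0626 -0.1404  0.09  ]
0.026 (258, 238) [-0.0415 -0.1409  0.09  ]
w 0.020001186317255587
```

The estimate matches the stated sizes (diameter 18.0 mm, 92 mm before the front). I move onto the grip and close.

Request:
apply_moves([
  [40, -0.5, -0.28, 0, 0, 0, 0],
  [40, -0.47, -0.27, 0, 0, 0, 0],
  [40, 0, 0, -0.8, 0, 0, 0],
  [40, 0, 0, -0.8, 0, 0, 0],
  [40, 0, 0, -0.8, 0, 0, 0],
  [40, 0, 0, -0.57, 0, 0, 0],
  [40, 0, 0, 0, 0, 0, 0],
  [40, 0, 0, 0, 0, 0, 0],
], newtons=8)

```text
clock: 29.1
ee_pos: [0.4888, -0.2564, 0.0605]
eef_rot: [0.187, 3.135, -0.0]
contact_force: [-0.4, 0.2, 0.2]
grip_width: 0.456
```

Run:
```python
from h import *
s=rep()
a=get_image("wrist")
t=get_image("scene");cv2.imwrite("pics/s12.png",np.hstack([a[:,130:430],cv2.resize(t[90:180,160:250],(420,420))]))
```

```text
clk 29.1 ee [ 0.4888 -0.2564  0.0605] cab [-0.0922 -0.1394  0.0605] tip cab [-0.0922 -0.1394  0.0755] zt [ 0.001 -0.    -1.   ] ty 83.16091819136278 q [ 0.08  0.49  0.37  1.99 -0.26  0.71  2.06] F [-0.4  0.2  0.2] 0.4559605221205377
```

View pics/s12.png

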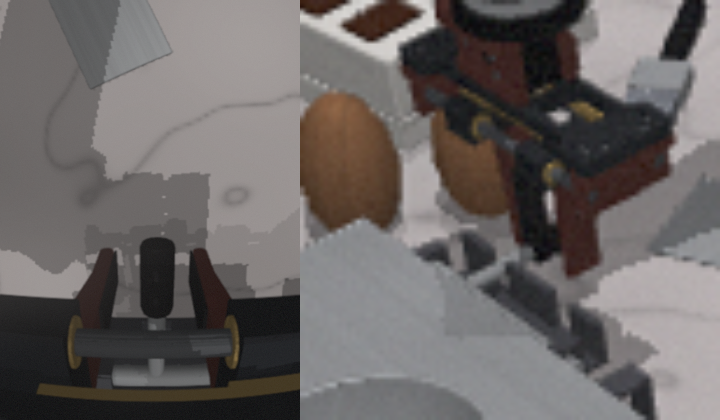

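The grip lies midway between the fingers, so I close gently.

Request:
apply_moves([
  [10, 0, 0, 0, 0, 0, 0],
  [10, 0, 0, 0, 0, 0, 0],
  [10, 0, 0, 0, 0, 0, 0],
  [10, 0, 0, 0, 0, 0, 0],
  [10, 0, 0, 0, 0, 0, 0],
  [10, 0, 0, 0, 0, 0, 0],
  [10, 0, 0, 0, 0, 0, 0],
  [10, 0, 0, 0, 0, 0, 0],
], newtons=8)

```text
clock: 30.2
ee_pos: [0.4887, -0.256, 0.06]
eef_rot: [0.187, 3.136, -0.0]
contact_force: [0.2, 0.6, 4.3]
grip_width: 0.2
```

Gripped: 0.20 × 88 ≈ 17.6 mm. I lift along the arc to about 1.0 rad.

Request:
apply_moves([
  [10, 0.03, 0, 0.36, 0, 0, 0],
  [10, 0.08, -0.01, 0.35, 0, 0, 0],
  [10, 0.13, -0.02, 0.34, 0, 0, 0],
  [10, 0.18, -0.02, 0.31, 0, 0, 0],
  [10, 0.22, -0.03, 0.28, 0, 0, 0],
  [10, 0.27, -0.03, 0.25, 0, 0, 0],
  [10, 0.2, -0.02, 0.14, 0, 0, 0],
  [10, 0, 0, 0, 0, 0, 0],
], newtons=12)

```text
clock: 31.2
ee_pos: [0.5225, -0.2601, 0.1212]
eef_rot: [0.186, 3.135, -0.0]
contact_force: [-3.0, 0.8, 2.7]
grip_width: 0.201
```

Run:
```python
from h import *
s=rep()
a=get_image("wrist")
t=get_image("scene");cv2.imwrite("pics/s13.png",np.hstack([a[:,130:430],cv2.resize(t[80:180,150:250],(420,420))]))
```

```text
clk 31.2 ee [ 0.5225 -0.2601  0.1212] cab [-0.0583 -0.1389  0.1212] tip cab [-0.0584 -0.1389  0.1362] zt [ 0.001 -0.    -1.   ] ty 83.20121360213602 q [ 0.05  0.44  0.4   1.88 -0.22  0.86  2.01] F [-3.   0.8  2.7] 0.20073026578436498
```

View pics/s13.png

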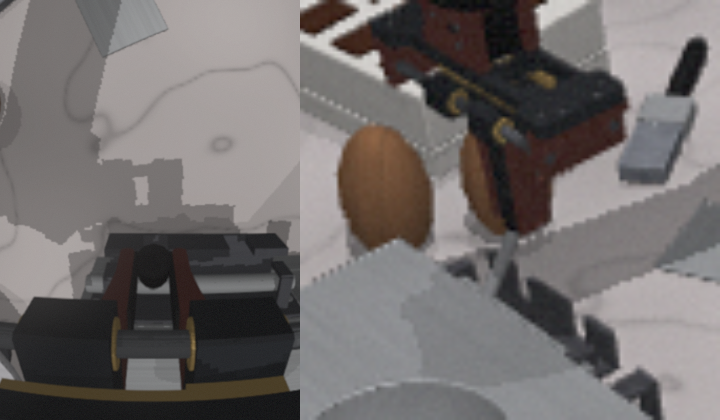

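The handle stands up between the fingers. I slide 60 mm along the cabinet's +y.

Request:
apply_moves([
  [10, 0.04, 0.3, 0, 0, 0, 0],
  [10, 0.04, 0.3, 0, 0, 0, 0],
  [10, 0.04, 0.35, 0, 0, 0, 0],
  [10, 0.04, 0.35, 0, 0, 0, 0],
  [10, 0.04, 0.35, 0, 0, 0, 0],
  [10, 0.04, 0.33, 0, 0, 0, 0],
  [10, 0, 0, 0, 0, 0, 0],
  [10, 0, 0, 0, 0, 0, 0],
])

```text
clock: 32.3
ee_pos: [0.5293, -0.2, 0.1208]
eef_rot: [0.186, 3.136, 0.001]
contact_force: [-0.3, 1.6, 2.3]
grip_width: 0.197
```

Run:
```python
from h import *
s=rep()
a=get_image("wrist")
t=get_image("scene");cv2.imwrite("pics/s14.png",np.hstack([a[:,130:430],cv2.resize(t[80:200,150:270],(420,420))]))
```

```text
clk 32.3 ee [ 0.5293 -0.2     0.1208] cab [-0.0589 -0.0784  0.1208] tip cab [-0.0589 -0.0784  0.1358] zt [ 0.  0. -1.] ty 83.21465202285162 q [-0.06  0.42  0.39  1.92 -0.21  0.84  1.9 ] F [-0.3  1.6  2.3] 0.1966328107465732
```

View pics/s14.png

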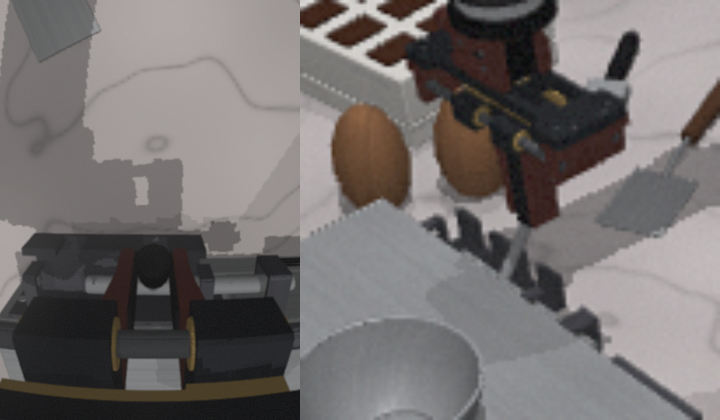

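The bolt has moved 60 mm across. I lower along the reverse arc.

Request:
apply_moves([
  [10, -0.2, 0.02, -0.14, 0, 0, 0],
  [10, -0.27, 0.03, -0.25, 0, 0, 0],
  [10, -0.22, 0.03, -0.28, 0, 0, 0],
  [10, -0.18, 0.02, -0.31, 0, 0, 0],
  [10, -0.13, 0.02, -0.34, 0, 0, 0],
  [10, -0.08, 0.01, -0.35, 0, 0, 0],
  [10, -0.03, 0, -0.34, 0, 0, 0],
  [10, 0, 0, 0, 0, 0, 0],
])

```text
clock: 33.4
ee_pos: [0.4958, -0.1967, 0.06]
eef_rot: [-0.187, -3.136, 0.0]
contact_force: [0.8, -0.2, 0.7]
grip_width: 0.204
```

Run:
```python
from h import *
s=rep()
a=get_image("wrist")
t=get_image("scene");cv2.imwrite("pics/s15.png",np.hstack([a[:,130:430],cv2.resize(t[80:200,150:270],(420,420))]))
```

```text
clk 33.4 ee [ 0.4958 -0.1967  0.06  ] cab [-0.0925 -0.0793  0.06  ] tip cab [-0.0925 -0.0793  0.075 ] zt [-0. -0. -1.] ty 83.18484570881533 q [-0.02  0.46  0.36  2.04 -0.25  0.69  1.95] F [ 0.8 -0.2  0.7] 0.20435097699974347
```

View pics/s15.png

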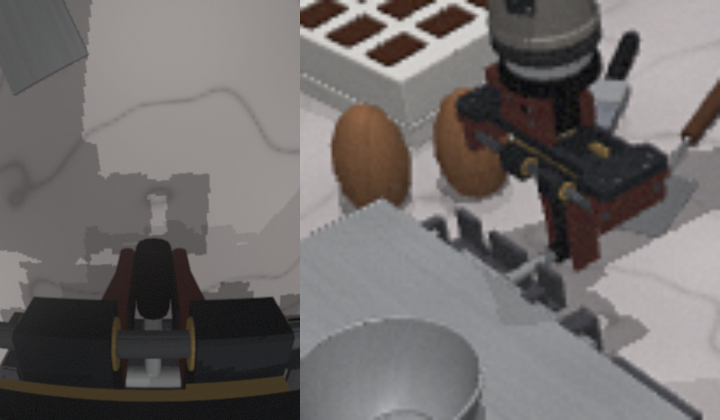

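The handle lies level in the left notch. I open, rise and move away.

Request:
apply_moves([
  [40, 0, 0, 0, 0, 0, 0],
  [40, 0, 0, 0, 0, 0, 0],
  [40, 0, 0, 0, 0, 0, 0],
  [40, 0, 0, 0, 0, 0, 0],
  [40, 0, 0, 0.5, 0, 0, 0],
  [40, 0, 0, 1, 0, 0, 0],
  [40, 0, 0, 1, 0, 0, 0],
  [40, 0, 0, 1, 0, 0, 0],
])

```text
clock: 34.5
ee_pos: [0.4958, -0.1967, 0.1675]
eef_rot: [0.187, 3.135, -0.0]
contact_force: [0.4, -0.1, -0.7]
grip_width: 0.45
```

Request:
apply_moves([
  [40, 0, -1, 0.5, 0, 0, 0],
  [40, 0, -1, 0.5, 0, 0, 0],
  [40, 0, -1, 0.5, 0, 0, 0],
  [40, 0, -1, 0, 0, 0, 0],
  [40, 0, -1, 0, 0, 0, 0],
  [40, 0, -1, 0, 0, 0, 0],
  [40, 0, 0, 0, 0, 0, 0],
  [40, 0, 0, 0, 0, 0, 0],
])

```text
clock: 35.5
ee_pos: [0.4959, -0.3757, 0.2109]
eef_rot: [0.186, 3.136, 0.001]
contact_force: [-0.1, 0.9, -0.0]
grip_width: 0.453
```

Run:
```python
from h import *
s=rep()
t=get_image("top");sc=get_image("scene")
cv2.imwrite("pics/f.png",np.hstack([cv2.resize(t[160:260,260:480],(660,300),interpolation=2)]));cv2.imwrite("pics/fs.png",cv2.resize(sc[80:230,150:350],(800,600)));cv2.imwrite("pics/ft.png",t)
```

```text
clk 35.5 ee [ 0.4959 -0.3757  0.2109] cab [-0.0706 -0.257   0.2109] tip cab [-0.0706 -0.257   0.2259] zt [ 0.     0.001 -1.   ] ty 83.21055854051407 q [ 0.19  0.41  0.48  1.71 -0.21  1.07  2.19] F [-0.1  0.9 -0. ] 0.4527568448327051
```

View pics/f.png

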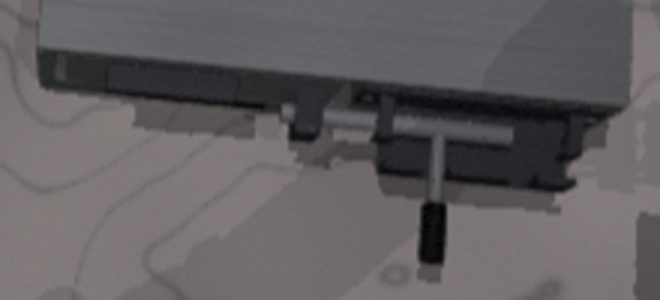

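View pics/fs.png

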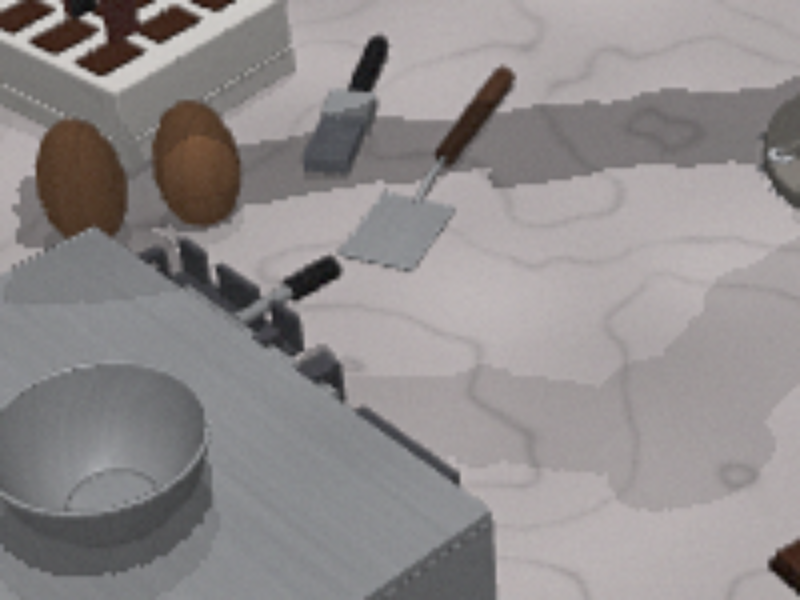

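The rod passes through the keeper (its tip shows at (287,112) in the crop), and the handle lies at (432,232). One numeric check, then I hand in.

Run:
```python
from h import *
print("before",cab(onz("top",260+432/2.5,50+475/2.5,.09)),"after",cab(onz("top",260+432/3,160+232/3,.09)))
print("lip front", cab(onz("top",260+170/3,160+100/3,.1)))
t=cv2.imread("pics/ft.png");a=cv2.imread("pics/top0.png")
hsv=[cv2.cvtColor(i,cv2.COLOR_BGR2HSV) for i in(a,t)]
for nm,(u0,u1,v0,v1) in dict(tab=(175,240,245,305),egg=(105,160,205,250)).items():
    for h in hsv:
        m=(h[v0:v1,u0:u1,1]>90)&(h[v0:v1,u0:u1,2]<110); v,u=np.nonzero(m); print(nm,u.mean()+u0,v.mean()+v0)
workorder.finish_job()
```

```text
before [-0.0908 -0.1398  0.09  ] after [-0.0912 -0.0811  0.09  ]
lip front [-0.0194  0.1054  0.1   ]
tab 206.1413881748072 275.129177377892
tab 206.19730077120823 275.1021850899743
egg 128.64023668639052 225.90059171597633
egg 128.64023668639052 225.90887573964497
the job is handed in; nothing more can be done
```

The job is done and handed in at about 36 s of the 69 s allowed. The block is in the drawer, the drawer is shut, and the bolt is across with its handle down in the left notch.

**Last checks before handing in:**
- **Bolt:** the grip moved about 59 mm along the front (needs over 53 mm). The rod tip shows through the keeper, and the handle measures 91 mm before the front, as it should when lying level.
- **Drawer:** it pushed back with 16 N at its end stop. The lip front now stands about 19 mm before the cabinet face, which fits a shut drawer.
- **Block:** the last picture of it, taken just before I pushed the drawer shut, shows it lying flat. It can't be seen once the drawer is shut, so its final position is not directly checked.
- **Tablet and egg:** neither moved; their image positions agree to within 0.1 pixel.
- **Gripper:** it is well away from everything.

**What went wrong or disagreed:**
- **First grasps:** the first two grasps closed above the block, because the fingertips sit about 26 mm higher than the stated tool frame says. I confirmed this in the wrist picture and by gently touching the block's top, at about 16 N, and corrected every height after that.
- **Block placing:** the top view put the held block about 4 mm from where I expected. That was well inside the limits, so I left it.

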